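Find the concealed push-catch and open the spares box

TASK

Open the plywood spares box on the saw table. One of the four round plugs along its front is a concealed push-catch and the others are glued fast, all looking alike: feel with the fingertips for the one that gives and press it fully home, so that the lid springs ajar. Then push the lid back with the fingers until it rests open past upright, leaving the other things lying on the table where they are.

Things in the scene. Friction and masses are not known exactly. Their poses are not given: they have to be found in the camera images.
- spares_box: Plywood box fixed to the table, 160 mm deep (its x), 270 wide (y), 45 high; origin at the centre of its underside, z up, x away from the robot, turned up to 0.28 rad about z. Along the front of its flat top is a row of four round holes (box x -45 mm), 50 mm across, 62 mm apart. The lid lies behind them, mid-width (x -9 to +69 mm, y -64 to +64 mm), flush with the top when shut.
- hole_1 (a point): Centre of the first hole (box y +93 mm, leftmost seen from the robot), level with the flat top; axes as the box. Each hole is filled by a round plywood plug 47 mm across, its face 1.5 mm below the flat top. Three plugs are rigid; the fourth, in any of the four holes, is the catch.
- hole_2 (a point): Centre of the second hole (box y = +31 mm), level with the flat top
- hole_3 (a point): Centre of the third hole (box y = -31 mm), level with the flat top
- hole_4 (a point): Centre of the fourth hole (box y = -93 mm, rightmost), level with the flat top
- catch (a joint): Travel of the catch plug, m: 0 = out, 0.007 = fully home. It goes straight down at about 4 to 10 N of push, swings the lid up in proportion as it goes in (0.95 rad when home), and stays in by friction when let go. Pressing the ajar lid down again pushes it back out.
- lid_edge (a point): Middle of the lid's free front edge, on its upper face; z is the lid's outward normal (up when shut), x points to the hinge. Lid 78 mm from edge to hinge, 128 wide, 5 thick, about 30 g, with no handle.
- sanding_block: Loose wooden sanding block 60x110x32 mm near the box, to be left alone; origin at the centre of its underside
- pliers: Loose red-handled pliers 56x176x13 mm near the box, to be left alone; origin at the centre of its underside
- offcut_b: Loose wood offcut 45x85x18 mm near the box, to be left alone; origin at the centre of its underside
- lid_hinge (a point): Middle of the lid's hinge line (box x +69 mm, 1 mm below the flat top), which runs along the box's y; axes as the box. With the catch home the lid stands ajar at 0.95 rad, its edge about 63 mm above the flat top, and swings freely on away from the robot to a stop at 1.8 rad. Let go short of upright it falls back to ajar; past upright it falls on against the stop and stays.

How it is judged:
By the outcome, as a careful person would: the job done as asked, in the order asked, and still so for the second after the job is handed in, with the robot touching nothing.
It also fails if it takes over 45 s, if anything falls off the work surface, if the arm or the gripper's body presses on something with over 40 N, if the wrist force passes 120 N, or if a joint passes its speed limit or range.

ROBOT

A 6-joint arm with a two-finger parallel gripper is mounted at the origin on the work surface; the furniture and walls round the work are solid. World frame = base frame: x ahead of the robot, y to its left, z up, the work surface at z = 0. Lengths are in mm, angles in rad, forces in N, time in s.
With the tool pointing down it reaches from about 375 to 975 mm from the base axis. Payload 3.8 kg.
Tool frame: the origin (TCP) lies midway between the tips of the shut fingers; the grasp point (between the pads) lies 19 mm behind it; z points along the fingers, y is the line along which they close (so a half turn about z gives the same grasp; the last joint's range is limited). The gripper opens to 88 mm and grips with 3 to 60 N. Pads are 18 mm wide; open, the fingers measure 123 mm over their backs; the gripper's body (75 mm by 187 mm) begins 45 mm behind the grasp point.
Start: joints at [-1.145, 0.264, 1.604, -0, 1.274, -0.037], TCP at [301.351, -603.991, 238.706] pointing down, gripper open.
Joint ranges: [-2.63, 2.63], [-0.94, 2.18], [0.31, 2.57], [-1.31, 4.45], [0, 2.66], [-2.55, 2.55]. Speed limits (rad/s): [2.57, 2.57, 3.14, 3.14, 3.14, 3.14].

INTERFACE

Orientations are given as [roll, pitch, yaw] about the fixed x, y, z axes, in that order (R = Rz(yaw) Ry(pitch) Rx(roll)).
In Python, from station import get_state, read_camera, calibration, sign_off gives the robot as it stands.
- The arm moves only by the shell command python3 -m inch 'ROWS' [OPENING] [FORCE]. ROWS is a JSON object whose one key "commands" holds a list of rows, each an object of numbers: "dx", "dy", "dz": the shift along the tool's x, y, z in cm; "roll": the turn about the tool's z in rad. A call has 1 to 8 rows; each row is the pose to reach, as a shift and turn from the pose commanded when the call began, along the tool's axes at that moment; what a row does not reach only later rows make up. A row lasts 1/10 s, in which the tool goes at most 50 mm and 8.59 degrees, less where a joint would pass 70% of its speed; a pose out of reach is approached as far as the arm can. A call with a gripper value outside its range is refused whole. OPENING is the opening, from 0 (shut) to 1 (fully open), set as the call begins (- or left out, the last holds). The fingers move at their own pace and stop on an object; FORCE is the grip in N (left out, the last holds). Time passes only in rows, so rows that repeat a pose let the fingers close. It gives the time, the measured TCP pose, the force, the opening and the grip force at its end, in the units of the state.
- get_state(): the state, without advancing time (a new reading comes with each control period).
- read_camera(name): name is "scene" or "top" or "wrist"; returns (picture, depth): 420x560x3 uint8, red, green, blue; 420x560 float32, mm along the optical axis (not along the pixel's ray), 0 where there is no reading.
- calibration(name): a dict with "fovy" (degrees; the focal length in pixels is half the picture's height over the tangent of half this angle, whatever the lens; pixels are square), "cx", "cy" (the principal point, pixels), "k1" (the pictures are not rectified: a ray, as slopes to the right and down, at radius r is drawn at 1 + k1 r^2 times it, then the intrinsics apply), "T" (4x4, takes a point from camera to world coordinates). Camera axes: x right, y down, z forward; pixel columns grow to the right and rows downward; lengths in mm; the calibration is good to about 2 mm. A picture is of the moment at which its call begins: read the wrist's pose just before it. calibration takes no time and is no camera call; for the wrist camera it gives the pose at the moment of the call.
- sign_off(): hands the job in; it is judged then, once.
The state is a dict: "t": time; "joint_pos": joint angles; "qd": joint speeds; "joint_torque": joint torques, N m; "tool_pos": TCP position; "tool_rot": TCP orientation; "contact_force": force on the tool from outside, world axes, zero at the start; "wrist_torque": the same for the moment, N m; "width": finger opening in mm; "grasp_force": force on a finger pad.
Only numpy, scipy, OpenCV 4.12 (cv2) and the standard library are available. Lean on these libraries where they do the work, as an engineer would, in place of code of your own. Each camera call takes 0.05 s, during which the arm holds its last target. There are 200 camera calls.

## Working session

There is one attempt and no reset: what is moved stays moved. The work goes in short steps, Python scripts to look and compute and a shell command to move; the robot and the scene stay as the last step left them, time stands still between calls to the robot, and variables do not carry over. Pictures are saved under pics/ and viewed, at most 10 in all, crops included, and the job is handed in when it is done.

```bash
mkdir -p pics; ls; python3 - <<'E'
from station import *
import cv2,numpy as np
s=get_state();print(s)
for n in("top","scene"):
    p,d=read_camera(n);c=calibration(n);print(n,c)
    np.savez(f"pics/{n}0.npz",p=p,d=d,T=c["T"])
    cv2.imwrite(f"pics/{n}0.png",p[...,::-1])
E
```

```text
pics
{'t': 0.0, 'joint_pos': array([-1.14489696e+00,  2.64766424e-01,  1.60537577e+00,  1.48750469e-05,
        1.27368634e+00, -3.68873731e-02]), 'qd': array([-0.00074341, -0.0007664 , -0.00120466,  0.00123949, -0.00028699,
        0.00063115]), 'joint_torque': array([-1.21214653e-03, -5.02116358e+01, -3.56873024e+01,  7.25220772e-02,
        2.92005477e-02, -1.46652678e-04]), 'tool_pos': array([ 301.06585671, -603.3452962 ,  237.37810045]), 'tool_rot': array([-3.13935881e+00, -9.66610579e-05,  4.62782266e-01]), 'contact_force': array([-0.65470558,  0.68967301, -0.26584672]), 'wrist_torque': array([ 0.02097885, -0.00823378,  0.03052438]), 'grasp_force': 0.0, 'width': 88.2381923460722}
top {'fovy': 43.9575029572157, 'cx': 283.02827645025195, 'cy': 213.1652910585951, 'k1': 0.05934221836815893, 'T': array([[-3.98885170e-03, -9.84375047e-01,  1.76039358e-01,
         3.17772494e+02],
       [-9.99921107e-01,  1.82946595e-03, -1.24270867e-02,
         1.06666754e+02],
       [ 1.19108561e-02, -1.76075040e-01, -9.84304685e-01,
         1.16351366e+03],
       [ 0.00000000e+00,  0.00000000e+00,  0.00000000e+00,
         1.00000000e+00]])}
scene {'fovy': 55.278116798577486, 'cx': 273.6314318948286, 'cy': 207.0384844848101, 'k1': 0.015320315663476582, 'T': array([[-7.00717282e-01, -5.42852284e-01,  4.62932703e-01,
        -2.02956529e+01],
       [-7.13345464e-01,  5.22592247e-01, -4.66942815e-01,
         6.10085981e+02],
       [ 1.15559316e-02, -6.57425844e-01, -7.53430634e-01,
         9.13696829e+02],
       [ 0.00000000e+00,  0.00000000e+00,  0.00000000e+00,
         1.00000000e+00]])}
```

View pics/top0.png

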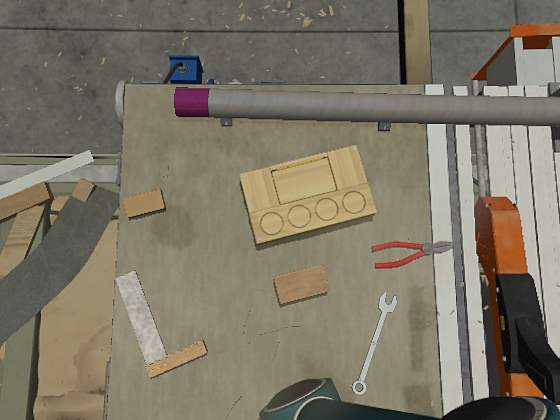

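View pics/scene0.png

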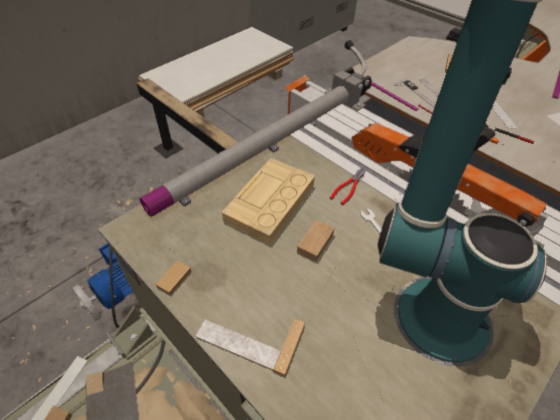

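The top view shows the box with holes at about (272,223), (299,216), (327,209) and (353,202), and the lid behind them. The sanding block is at (301,285), the pliers at (410,255) and the fence pipe along row 100. The scene view shows the same holes from the left, about (267,219) to (303,180). I'll enlarge both.

```bash
python3 - <<'E'
import cv2,numpy as np
a=np.load("pics/top0.npz");b=np.load("pics/scene0.npz")
A=cv2.resize(a["p"][135:255,230:390],None,fx=4.5,fy=4.5,interpolation=3)
B=cv2.resize(b["p"][150:250,215:325],None,fx=5.5,fy=5.5,interpolation=3)
cv2.imwrite("pics/ca.png",A[...,::-1]);cv2.imwrite("pics/cb.png",B[...,::-1])
E
```

```text
(no output)
```

View pics/ca.png

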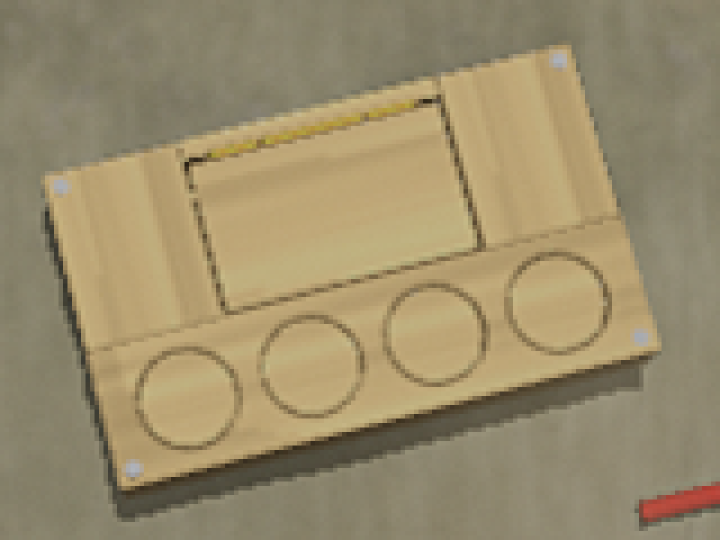

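View pics/cb.png

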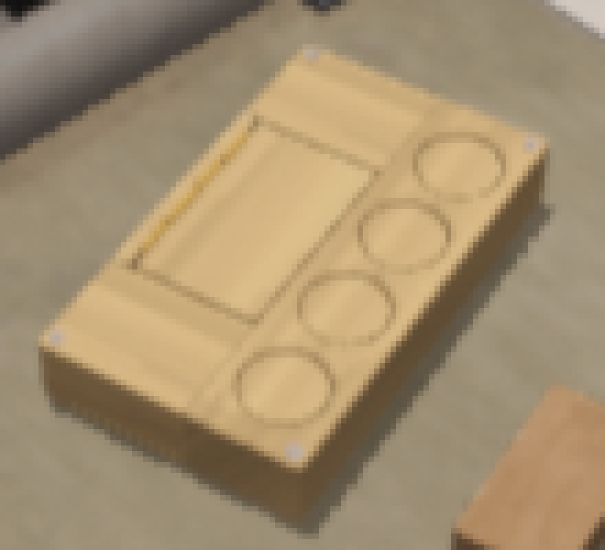

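Crop a (top) shows the plug centres at (189,398), (312,366), (436,334) and (558,302). Crop b (scene) shows the same plugs at (285,386), (347,308), (405,235) and (460,167). Now I'll triangulate.

```bash
cat > h.py <<'E'
import cv2,numpy as np
from station import *
def K(c,h=420):
    f=h/2/np.tan(np.radians(c["fovy"])/2); return np.array([[f,0,c["cx"]],[0,f,c["cy"]],[0,0,1.]])
def rays(c,px):
    n=cv2.undistortPoints(np.array(px,float).reshape(-1,1,2),K(c),np.array([c["k1"],0,0,0.]))[:,0]
    return np.c_[n,np.ones(len(n))]@c["T"][:3,:3].T
def onplane(c,px,z):
    r=rays(c,px);o=c["T"][:3,3];return o+r*((z-o[2])/r[:,2])[:,None]
def tri(c1,p1,c2,p2):
    P=[];out=[]
    for a,b in zip(rays(c1,p1),rays(c2,p2)):
        o1,o2=c1["T"][:3,3],c2["T"][:3,3]
        s=np.linalg.lstsq(np.c_[a,-b],o2-o1,rcond=None)[0]
        q1,q2=o1+a*s[0],o2+b*s[1]; out.append(np.r_[(q1+q2)/2,np.linalg.norm(q1-q2)])
    return np.array(out)
E
python3 - <<'E'
from h import *
np.set_printoptions(precision=1,suppress=True)
ct,cs=calibration("top"),calibration("scene")
A=(np.array([(189,398),(312,366),(436,334),(558,302)])+.5)/4.5-.5+[230,135]
B=(np.array([(285,386),(347,308),(405,235),(460,167)])+.5)/5.5-.5+[215,150]
print(tri(ct,A,cs,B))
pt,ps=onplane(ct,A,43.5),onplane(cs,B,43.5);print(pt,ps)
H=(pt+ps)/2
# fit box
d=H[0]-H[3];yaw=np.arctan2(d[1],d[0])-np.pi/2;print("yaw",yaw)
L=(np.array([(226,312),(482,248),(187,160),(440,98)])+.5)/4.5-.5+[230,135]
print("lid",onplane(ct,L,45))
R=np.array([[np.cos(yaw),-np.sin(yaw)],[np.sin(yaw),np.cos(yaw)]])
c=H[:,:2].mean(0)+R@[45,0];print("box",c)
for n,p in dict(hinge=(69,0),edge=(-9,0)).items():print(n,c+R@p)
a=np.load("pics/top0.npz")["d"];
for px in A.round().astype(int):print(onplane(ct,[px],43.5), a[px[1],px[0]], (ct["T"]@np.r_[(rays(ct,[px])@ct["T"][:3,:3])[0]*a[px[1],px[0]],1]))
E
```

```text
[[496.4 117.3  41.1   0.6]
 [511.8  57.4  41.5   0.9]
 [527.9  -3.2  40.5   0.6]
 [543.7 -63.5  39.4   1. ]]
[[496.2 117.5  43.5]
 [511.8  57.8  43.5]
 [527.5  -2.8  43.5]
 [543.3 -62.6  43.5]] [[494.6 118.5  43.5]
 [510.2  58.5  43.5]
 [525.7  -1.3  43.5]
 [540.7 -60.7  43.5]]
yaw 0.2535896759949232
lid [[538.3  99.5  45. ]
 [570.1 -25.9  45. ]
 [614.6 118.4  45. ]
 [646.1  -6.8  45. ]]
box [562.3  39.4]
hinge [629.1  56.7]
edge [553.6  37.1]
[[496.4 116.6  43.5]] 1129.7853 [495.7 116.6  47.4   1. ]
[[511.7  57.6  43.5]] 1136.7292 [511.6  57.7  44.    1. ]
[[527.2  -1.7  43.5]] 1137.4636 [526.6  -1.4  46.6   1. ]
[[542.7 -63.5  43.5]] 1146.1016 [543.1 -63.8  41.6   1. ]
```

The holes agree between the two views, with a yaw of about 0.254. Before moving I'll check obstacle heights along the path.

```bash
cat >> h.py <<'E'
def cloud(c,d):
    v,u=np.nonzero(d>0); r=rays(c,np.c_[u,v]); return c["T"][:3,3]+r*d[v,u][:,None]
def go(x,y,z,yaw,base=None):
    "shift in tool axes (cm) and roll from measured (or given) pose"
    s=get_state(); p=s["tool_pos"]; q=s["tool_rot"][2]
    if base is not None: p,q=np.array(base[:3]),base[3]
    d=np.array([x,y,z])-p; c,n=np.cos(q),np.sin(q)
    print("dx %.2f dy %.2f dz %.2f roll %.3f"%((c*d[0]+n*d[1])/10,(n*d[0]-c*d[1])/10,-d[2]/10,q-yaw))
def box(bx,by,c=(562.3,39.4),yaw=.2536):
    return c[0]+bx*np.cos(yaw)-by*np.sin(yaw),c[1]+bx*np.sin(yaw)+by*np.cos(yaw)
E
python3 - <<'E'
from h import *
np.set_printoptions(precision=0,suppress=True,linewidth=150)
for n in("top","scene"):
    P=cloud(calibration(n),np.load(f"pics/{n}0.npz")["d"])
    print(n)
    for x in range(250,900,50):
        print(x,[int(np.percentile(P[m][:,2],98)) if (m:=(abs(P[:,0]-x)<25)&(abs(P[:,1]-y)<25)).sum()>5 else None for y in range(-650,250,50)])
for b in(-93,-31,31,93):print(box(-45,b))
go(*box(-45,-93),150,.2536,base=(301.35,-604,238.7,.463))
E
```

```text
top
250 [None, None, None, 5, 6, 221, 239, 4, 5, 5, 6, 785, 780, 732, 5, 5, 4, 5]
300 [None, None, None, 5, 5, 168, 170, 5, 6, 6, 10, 10, 5, 5, 5, 5, 5, 5]
350 [None, None, None, 5, 5, 148, 147, 6, 5, 6, 9, 8, 5, 36, 37, 37, 5, 5]
400 [None, -564, -467, 5, 6, 129, 128, 5, 5, 14, 13, 10, 5, 35, 36, 35, 5, 4]
450 [None, None, -4, 5, 6, 121, 120, 13, 17, 16, 13, 10, 5, 5, 38, 48, 49, 5]
500 [None, None, 0, 5, 6, 116, 114, 5, 5, 5, 6, 48, 49, 49, 49, 49, 50, 5]
550 [None, None, 5, 5, 6, 92, 89, 5, 6, 6, 6, 50, 49, 50, 50, 50, 50, 45]
600 [None, None, 5, 6, 6, 6, 6, 5, 6, 5, 6, 49, 50, 50, 50, 50, 50, 49]
650 [None, None, 14, 6, 5, 5, 5, 5, 6, 6, 5, 47, 50, 50, 50, 47, 6, 5]
700 [None, -486, 35, 59, 56, 56, 56, 47, 6, 6, 15, 6, 6, 6, 5, 5, 5, 5]
750 [None, None, 0, 75, 75, 75, 74, 74, 74, 74, 74, 74, 74, 73, 73, 74, 73, 73]
800 [None, None, 48, 59, 60, 63, 66, 65, 66, 67, 69, 71, 71, 71, 73, 73, 73, 73]
850 [None, None, 15, 1, 4, 4, 4, 6, 5, 6, 5, 5, 6, 5, 6, 5, 5, 5]
scene
250 [26, 25, 345, None, None, None, None, None, None, None, 0, 8, 3, 3, 2, 2, 2, 2]
300 [None, None, None, None, Non
[... 514 characters left out ...]
[32, 27, 15, 7, 3, 5, 5, 3, 3, 2, 3, 42, 47, 47, 46, 45, 2, 2]
700 [83, 84, 103, 96, 56, 56, 50, 49, 41, 14, 17, 4, 2, 2, 2, 2, 2, 2]
750 [86, 86, 105, 99, 72, 72, 73, 73, 72, 72, 73, 72, 70, 70, 70, 70, 70, 70]
800 [85, 84, 105, 103, -92, None, None, None, 65, 66, 67, 69, 67, 68, 68, 70, 68, 69]
850 [None, None, 13, -14, -12, None, None, None, None, None, None, None, None, None, None, None, None, None]
(np.float64(542.0721132058181), np.float64(-61.9155101445073))
(np.float64(526.5169063435432), np.float64(-1.8985497127107251))
(np.float64(510.9616994812683), np.float64(58.11841071908585))
(np.float64(495.40649261899335), np.float64(118.13537115088243))
dx 45.75 dy -37.75 dz 8.87 roll 0.209
```

Along the path the saw tops out at about 150 mm, so I'll cross at about 260 mm, turning to the box yaw and shutting the fingers on the way.

```bash
python3 -m inch '{"commands":[{"dx":3.6,"dy":-3,"dz":-1},{"dx":7.2,"dy":-6,"dz":-2},{"dx":10.8,"dy":-9,"dz":-2},{"dx":14.4,"dy":-12,"dz":-2,"roll":0.05},{"dx":18,"dy":-15,"dz":-2,"roll":0.1},{"dx":21.6,"dy":-18,"dz":-2,"roll":0.15},{"dx":25.2,"dy":-21,"dz":-2,"roll":0.209},{"dx":28.8,"dy":-24,"dz":-2,"roll":0.209}]}' 0 20
python3 -c "
from h import *
go(*box(-45,-93),150,.2536)"
```

```text
dx 45.74 dy -37.69 dz 8.75 roll 0.209invalid input at $.commands[0]: expected keys dx, dy, dz, roll
```

```bash
python3 -m inch '{"commands":[{"dx":3.6,"dy":-3,"dz":-1,"roll":0},{"dx":7.2,"dy":-6,"dz":-2,"roll":0},{"dx":10.8,"dy":-9,"dz":-2,"roll":0},{"dx":14.4,"dy":-12,"dz":-2,"roll":0.05},{"dx":18,"dy":-15,"dz":-2,"roll":0.1},{"dx":21.6,"dy":-18,"dz":-2,"roll":0.15},{"dx":25.2,"dy":-21,"dz":-2,"roll":0.209},{"dx":28.8,"dy":-24,"dz":-2,"roll":0.209}]}' 0 20
python3 -c "
from h import *
go(*box(-45,-93),70,.2536)"
```

```text
t: 0.9
tool_pos: [452.0, -258.7, 258.4]
tool_rot: [-3.141, 0.0, 0.252]
contact_force: [0.3, -1.0, 0.1]
width: 26.3
grasp_force: 0.0
dx 13.63 dy -16.81 dz 18.84 roll -0.001
```

```bash
python3 -m inch '{"commands":[{"dx":2.8,"dy":-3.4,"dz":1.5,"roll":0},{"dx":5.6,"dy":-6.8,"dz":4,"roll":0},{"dx":8.4,"dy":-10.2,"dz":6.5,"roll":0},{"dx":11,"dy":-13.6,"dz":9,"roll":0},{"dx":13.6,"dy":-16.9,"dz":11.5,"roll":0},{"dx":13.6,"dy":-16.9,"dz":15,"roll":0},{"dx":13.6,"dy":-16.9,"dz":18.5,"roll":0},{"dx":13.6,"dy":-16.9,"dz":18.9,"roll":0}]}'
python3 - <<'E'
from h import *
print(get_state())
go(*box(-45,-93),50,.2536)
p,d=read_camera("wrist");c=calibration("wrist");print(c)
np.savez("pics/w1.npz",p=p,d=d,T=c["T"])
cv2.imwrite("pics/w1.png",p[...,::-1])
E
```

```text
t: 1.7
tool_pos: [536.6, -61.6, 64.6]
tool_rot: [-3.137, 0.009, 0.255]
contact_force: [-1.0, 0.2, -0.2]
width: 0.3
grasp_force: 0.0
{'t': 1.7, 'joint_pos': array([-1.60304414e-01,  1.91834545e-01,  2.04191174e+00, -8.38794643e-05,
        9.18172847e-01,  1.15543114e+00]), 'qd': array([-0.01574516,  0.00571522, -0.02763791,  0.00286521, -0.02942241,
        0.00053919]), 'joint_torque': array([ 2.91152000e-01, -4.08571315e+01, -3.17150939e+01,  5.59547183e-02,
       -7.29619358e-01,  5.89257790e-03]), 'tool_pos': array([536.56385917, -61.55756125,  64.58387519]), 'tool_rot': array([-3.13748604,  0.00947506,  0.25513151]), 'contact_force': array([-0.95729609,  0.22889571, -0.17310894]), 'wrist_torque': array([-0.02186393,  0.08085249,  0.01345499]), 'grasp_force': 0.0, 'width': 0.34850500657356126}
dx 0.52 dy 0.17 dz 1.46 roll 0.002
{'fovy': 65.59642528599541, 'cx': 275.56371353353165, 'cy': 210.02188308708148, 'k1': 0.005968195073577548, 'T': array([[ 2.51118178e-01, -9.29297267e-01, -2.70825129e-01,
         6.06806844e+02],
       [-9.67950115e-01, -2.42098282e-01, -6.67906921e-02,
        -4.46949102e+01],
       [-3.49789062e-03,  2.78917571e-01, -9.60308676e-01,
         2.12270497e+02],
       [ 0.00000000e+00,  0.00000000e+00,  0.00000000e+00,
         1.00000000e+00]])}
```

View pics/w1.png

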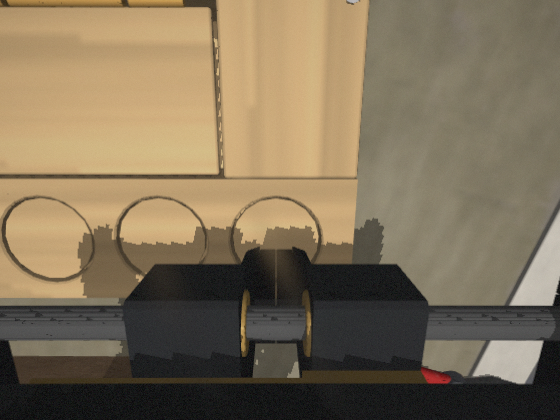

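The wrist view shows hole 4 at (276,240), hole 3 at (162,239) and hole 2 at (48,239). The shut fingertips, at column 276, line up laterally with hole 4. I'll check the positions from this view.

```bash
python3 - <<'E'
from h import *
np.set_printoptions(precision=1,suppress=True)
c=calibration("wrist");px=[(276,240),(162,239),(48,239)]
print(onplane(c,px,43.5)); print(get_state()["tool_pos"],get_state()["tool_rot"])
go(*box(-45,-93),48,.2536)
E
```

```text
[[542.5 -61.   43.5]
 [527.2   0.2  43.5]
 [511.3  61.2  43.5]]
[537.9 -62.1  66.3] [-3.1  0.   0.3]
dx 0.41 dy 0.08 dz 1.83 roll 0.001
```

```bash
python3 -m inch '{"commands":[{"dx":0.4,"dy":0.05,"dz":0.8,"roll":0},{"dx":0.4,"dy":0.05,"dz":1.4,"roll":0},{"dx":0.4,"dy":0.05,"dz":1.8,"roll":0},{"dx":0.4,"dy":0.05,"dz":1.8,"roll":0},{"dx":0.4,"dy":0.05,"dz":2.0,"roll":0},{"dx":0.4,"dy":0.05,"dz":2.0,"roll":0}]}'
python3 -m inch '{"commands":[{"dx":0,"dy":0,"dz":0.1,"roll":0},{"dx":0,"dy":0,"dz":0.2,"roll":0},{"dx":0,"dy":0,"dz":0.3,"roll":0},{"dx":0,"dy":0,"dz":0.3,"roll":0}]}'
```

```text
t: 2.35
tool_pos: [545.2, -62.5, 50.0]
tool_rot: [3.141, -0.0, 0.254]
contact_force: [-1.0, 0.1, -0.3]
width: 0.5
grasp_force: 0.0
t: 2.75
tool_pos: [545.0, -62.3, 46.5]
tool_rot: [-3.141, 0.0, 0.254]
contact_force: [-0.7, 1.0, 0.8]
width: 0.4
grasp_force: 0.0
```

```bash
python3 -m inch '{"commands":[{"dx":-0.25,"dy":0,"dz":0.1,"roll":0},{"dx":-0.25,"dy":0,"dz":0.2,"roll":0},{"dx":-0.25,"dy":0,"dz":0.3,"roll":0},{"dx":-0.25,"dy":0,"dz":0.3,"roll":0}]}'
python3 -m inch '{"commands":[{"dx":0,"dy":0,"dz":0.1,"roll":0},{"dx":0,"dy":0,"dz":0.2,"roll":0},{"dx":0,"dy":0,"dz":0.2,"roll":0}]}'
```

```text
t: 3.15
tool_pos: [542.7, -63.0, 43.7]
tool_rot: [-3.142, 0.0, 0.254]
contact_force: [0.1, -1.0, 0.5]
width: 0.3
grasp_force: 0.0
t: 3.45
tool_pos: [542.7, -63.0, 41.8]
tool_rot: [3.142, -0.0, 0.254]
contact_force: [-0.9, 0.8, 2.9]
width: 0.3
grasp_force: 1.3
```

```bash
python3 -m inch '{"commands":[{"dx":0,"dy":0,"dz":0.1,"roll":0},{"dx":0,"dy":0,"dz":0.2,"roll":0},{"dx":0,"dy":0,"dz":0.2,"roll":0}]}'
```

```text
t: 3.75
tool_pos: [542.7, -63.1, 39.6]
tool_rot: [3.142, -0.0, 0.254]
contact_force: [-1.6, -0.1, 1.9]
width: 0.4
grasp_force: 1.1
```

```bash
python3 -m inch '{"commands":[{"dx":0,"dy":0,"dz":0.1,"roll":0},{"dx":0,"dy":0,"dz":0.2,"roll":0},{"dx":0,"dy":0,"dz":0.2,"roll":0}]}'; python3 - <<'E'
from h import *
p,d=read_camera("wrist")
cv2.imwrite("pics/w2.png",p[...,::-1])
E
```

```text
t: 4.05
tool_pos: [542.7, -63.1, 37.5]
tool_rot: [3.142, -0.0, 0.254]
contact_force: [-0.5, 0.4, 2.6]
width: 0.7
grasp_force: 0.9
```

View pics/w2.png

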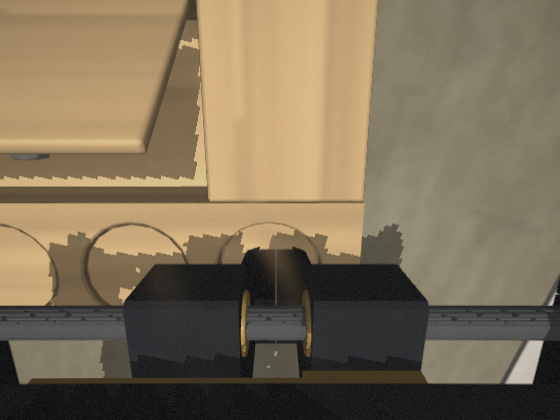

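The lid is already lifting: its edge is now at row 150, with the open cavity below it. Hole 4 is the catch, so I'll press on until it bottoms out.

```bash
python3 -m inch '{"commands":[{"dx":0,"dy":0,"dz":0.1,"roll":0},{"dx":0,"dy":0,"dz":0.2,"roll":0},{"dx":0,"dy":0,"dz":0.2,"roll":0}]}';  python3 -m inch '{"commands":[{"dx":0,"dy":0,"dz":0.05,"roll":0},{"dx":0,"dy":0,"dz":0.1,"roll":0},{"dx":0,"dy":0,"dz":0.1,"roll":0}]}'
```

```text
t: 4.4
tool_pos: [542.8, -63.1, 36.9]
tool_rot: [-3.141, 0.0, 0.254]
contact_force: [-5.4, 0.6, 11.2]
width: 0.8
grasp_force: 5.9
t: 4.7
tool_pos: [542.8, -63.0, 36.9]
tool_rot: [-3.141, 0.0, 0.254]
contact_force: [-8.1, 1.7, 18.9]
width: 0.6
grasp_force: 9.2
```

The catch bottomed out at z = 36.9 mm while the force rose from 11 to 19 N, so it is home. I'll lift off, shift to mid-lid and look.

```bash
python3 -m inch '{"commands":[{"dx":0,"dy":0,"dz":-1,"roll":0},{"dx":0,"dy":0,"dz":-2.5,"roll":0},{"dx":0,"dy":0,"dz":-4.5,"roll":0},{"dx":0,"dy":-2.5,"dz":-4.7,"roll":0},{"dx":0,"dy":-5,"dz":-4.7,"roll":0},{"dx":0,"dy":-7.5,"dz":-4.7,"roll":0},{"dx":0,"dy":-9.3,"dz":-4.7,"roll":0},{"dx":0,"dy":-9.3,"dz":-4.7,"roll":0}]}'; python3 - <<'E'
from h import *
p,d=read_camera("wrist");q,e=read_camera("scene")
cv2.imwrite("pics/w3.png",np.hstack([cv2.resize(p,(400,300)),cv2.resize(q[120:270,180:380],(400,300))])[...,::-1])
E
```

```text
t: 5.5
tool_pos: [519.1, 28.6, 82.2]
tool_rot: [-3.141, -0.001, 0.256]
contact_force: [-0.6, -0.3, -0.6]
width: 0.3
grasp_force: 0.0
```

View pics/w3.png

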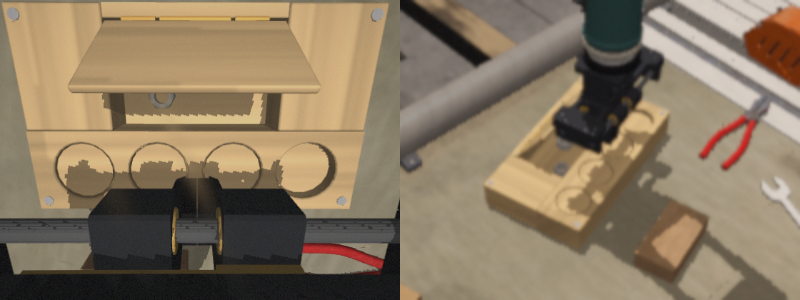

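The lid stands ajar: in the left half its edge is at row 88, and the hole 4 plug is sunk at (307,168). The fingers are in front of it at mid-width, so I'll push back slowly.

```bash
python3 -m inch '{"commands":[{"dx":2,"dy":0,"dz":0,"roll":0},{"dx":4,"dy":0,"dz":0,"roll":0},{"dx":5,"dy":0,"dz":0,"roll":0},{"dx":6,"dy":0,"dz":0,"roll":0},{"dx":7,"dy":0,"dz":0,"roll":0},{"dx":8,"dy":0,"dz":0,"roll":0},{"dx":8.5,"dy":0,"dz":0,"roll":0},{"dx":9,"dy":0,"dz":0,"roll":0}]}'; python3 -m inch '{"commands":[{"dx":0.5,"dy":0,"dz":0,"roll":0},{"dx":1,"dy":0,"dz":0,"roll":0},{"dx":1.3,"dy":0,"dz":0,"roll":0},{"dx":1.3,"dy":0,"dz":0,"roll":0}]}'; python3 - <<'E'
from h import *
p,d=read_camera("wrist");q,e=read_camera("scene")
cv2.imwrite("pics/w4.png",np.hstack([cv2.resize(p,(400,300)),cv2.resize(q[120:270,180:380],(400,300))])[...,::-1])
E
```

```text
t: 6.4
tool_pos: [606.7, 49.7, 81.6]
tool_rot: [-3.142, 0.0, 0.254]
contact_force: [0.2, -0.3, 0.6]
width: 0.8
grasp_force: 0.0
t: 6.8
tool_pos: [619.5, 53.0, 81.8]
tool_rot: [3.142, -0.0, 0.254]
contact_force: [0.4, 0.3, -0.2]
width: 0.6
grasp_force: 0.0
```

View pics/w4.png

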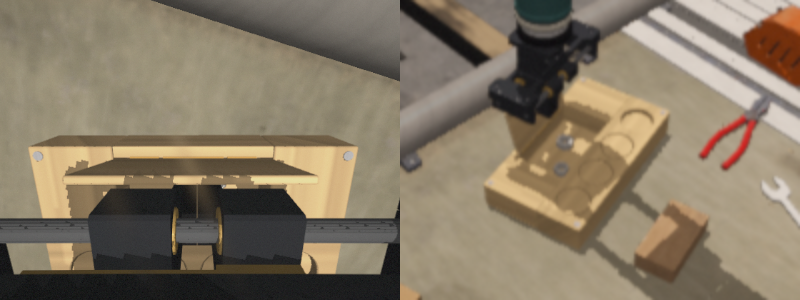

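The lid edge shows at row 180 in the left half, just in front of the hinge line, so it looks near or past upright. I'll work out its angle.

```bash
python3 - <<'E'
from h import *
c=calibration("wrist");R=.2536
for row in(176,180,184):
    px=[(197*1.4,row*1.4)];o=c["T"][:3,3];r=rays(c,px)[0]
    t=np.linspace(0,250,5001);P=o+t[:,None]*r
    bx=(P[:,0]-562.3)*np.cos(R)+(P[:,1]-39.4)*np.sin(R);z=P[:,2]
    k=abs(np.hypot(bx-69,z-44)-78).argmin();print(row,bx[k],z[k],np.arctan2(z[k]-44,69-bx[k]))
E
```

```text
176 84.3933765842469 120.45728614841697 1.7694733107565928
180 82.42474541858019 120.85901098689394 1.7437190284840396
184 80.4100081352332 121.16986132760957 1.7175885568213123
```

The lid is at about 1.77 rad, on its stop and clear of the fingers. I'll back off, lift and check.

```bash
python3 -m inch '{"commands":[{"dx":-1.5,"dy":0,"dz":0,"roll":0},{"dx":-4,"dy":0,"dz":0,"roll":0},{"dx":-7,"dy":0,"dz":0,"roll":0},{"dx":-10,"dy":0,"dz":-2,"roll":0},{"dx":-13,"dy":0,"dz":-6,"roll":0},{"dx":-15,"dy":0,"dz":-10,"roll":0},{"dx":-16,"dy":0,"dz":-14,"roll":0},{"dx":-16,"dy":0,"dz":-14,"roll":0}]}';python3 -m inch '{"commands":[{"dx":0,"dy":0,"dz":0,"roll":0},{"dx":0,"dy":0,"dz":0,"roll":0},{"dx":0,"dy":0,"dz":0,"roll":0},{"dx":0,"dy":0,"dz":0,"roll":0}]}'; python3 - <<'E'
from h import *
p,d=read_camera("wrist");q,e=read_camera("scene")
cv2.imwrite("pics/w5.png",np.hstack([cv2.resize(p,(400,300)),cv2.resize(q[120:270,180:380],(400,300))])[...,::-1])
E
```

```text
t: 7.7
tool_pos: [466.7, 12.3, 228.3]
tool_rot: [3.138, -0.011, 0.253]
contact_force: [0.7, 0.5, 1.0]
width: 0.6
grasp_force: 0.0
t: 8.1
tool_pos: [463.4, 12.8, 220.0]
tool_rot: [-3.141, 0.003, 0.254]
contact_force: [0.4, -0.2, 0.5]
width: 0.3
grasp_force: 0.0
```

View pics/w5.png

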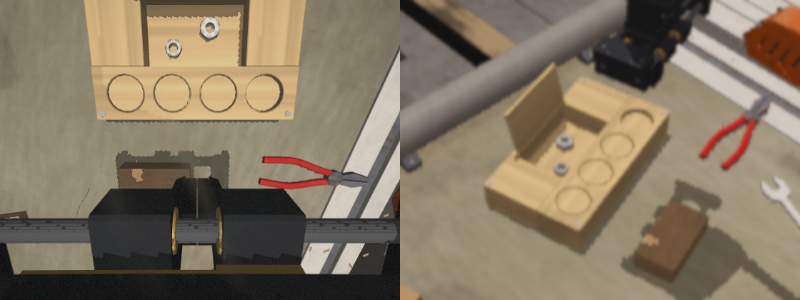

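The lid stands open past upright (right half, (535,105)). The hole 4 plug is still sunk, the sanding block and pliers have not moved, and the arm is clear. Handing in.

```bash
python3 -c "
from station import *
print(sign_off())"
```

```text
the job is handed in; nothing more can be done
None
```

The catch was the plug in hole 4: I pressed it fully home, pushed the lid back until it rested open past upright, left the other things on the table untouched, and handed the job in at about 8 s.

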